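# Go-gauge two bearing blocks and reject the undersize one

## Task

Take the steel go gauge from its stand and slowly and gently try it in the bores of the two aluminium bearing blocks in the acrylic fixture: it passes fully down into one of them, and in the other it stops part-way; never force it. Leave the gauge standing fully home in the block that it passes, with that block still in its place in the fixture, and then set the other block down gently, upright, in the empty acrylic reject tray. Leave the other things on the bench where they are.

Things in the scene. Friction and masses are not known exactly. Their poses are not given: they have to be found in the camera images.
- gauge_grip (a point): middle of the handle of the go gauge, the place to grip it. The gauge is one steel piece, 0.15 kg, standing upright: handle a cylinder 24 mm across and 44 mm high (22 mm above and below this point) with knurl rings; below it a plain pin 16 mm across and 42 mm long whose last 4 mm taper to 12.4 mm. z runs up along the gauge. It stands in the stand's hole, its handle resting on the stand's top.
- gauge_tip (a point): middle of the lower end face of the gauge's pin, 64 mm below gauge_grip on the gauge's axis; z up along the gauge. Gauge, blocks and fixture are hard and do not give: lowered at 20 mm/s or less and stopped at a few N it does no harm; a push of some 39 N (or meeting the stop at 40 mm/s) is forcing it.
- stand: gauge stand, grey plastic block 70 x 70 mm, 50 mm high, fixed to the bench; one hole of 18 mm in the middle of its top, 45 mm deep. Origin: centre of its underside.
- block_1_mouth (a point): middle of the mouth of this block's upright 17.4 mm bore, on the middle of its top; z up, x along the 44 mm side. Out of sight 26 mm below, a captive liner ring: in one block its hole is 18 mm and the gauge passes until its handle meets the block's top (42 mm deep), in the other 9 mm and the pin stops about 26 mm deep, handle 16 mm above the top. Which is which differs each time.
- block_2_mouth (a point): middle of the mouth of this block's upright 17.4 mm bore, on the middle of its top; z up, x along the 44 mm side. Out of sight 26 mm below, a captive liner ring: in one block its hole is 18 mm and the gauge passes until its handle meets the block's top (42 mm deep), in the other 9 mm and the pin stops about 26 mm deep, handle 16 mm above the top. Which is which differs each time.
- block_1_center (a point): centre of the bearing block, plain aluminium, 44 mm (its x) by 60 mm (its y), 50 mm high, about 0.25 kg, 25 mm below its mouth point; z up. Both blocks look the same. It stands loose in a pocket of the fixture with about 1 mm of play each way.
- block_2_center (a point): centre of the bearing block, plain aluminium, 44 mm (its x) by 60 mm (its y), 50 mm high, about 0.25 kg, 25 mm below its mouth point; z up. Both blocks look the same. It stands loose in a pocket of the fixture with about 1 mm of play each way.
- fixture: clear acrylic fixture plate 80 x 226 mm, 6 mm thick, fixed to the bench, with a pocket for each block 65 mm either side of its middle along its y; the pocket's low walls end 14 mm above the bench. The blocks' undersides are 6 mm, their tops 56 mm above the bench. Origin: centre of its underside; x along the 80 mm side, z up.
- tray: empty reject tray, clear acrylic, 140 x 140 mm outside, walls 4 mm thick and 20 mm high, floor about 4 mm thick, fixed to the bench. Origin: centre of its underside; sides along its x and y, z up.
- tape: bystander, not to be disturbed: round tape measure, red plastic, 66 mm across, 26 mm high. Origin at its underside.
- ram: bystander, not to be disturbed: pneumatic cylinder lying flat, 115 mm long plus its rod, 34 mm high. Origin at its underside.
- valve: bystander, not to be disturbed: grey valve block 34 x 80 mm, 42 mm high with two brass fittings. Origin at its underside.
- driver: bystander, not to be disturbed: screwdriver lying flat, 150 mm long. Origin at its underside.
- collar: bystander, not to be disturbed: steel shaft collar lying flat, 40 mm across, 14 mm high. Origin at its underside.
- wrench: bystander, not to be disturbed: steel wrench lying flat, 150 mm long. Origin at its underside.
- sensor: bystander, not to be disturbed: brass threaded proximity sensor with a nut, lying, 50 mm long, 24 mm high. Origin at its underside.
There are look-alikes about, which are no part of the job. What is shaped like the stand but green or turquoise is not meant. What is shaped like the part that bears block_2_mouth but green or turquoise is not meant.

How it is judged:
By the outcome, as a careful person would: the job done as asked, in the order asked, and still so for the second after the job is handed in, with the robot touching nothing.
It also fails if it takes over 69 s, if anything falls off the work surface, if the arm or the gripper's body presses on something with over 40 N, if the wrist force passes 120 N, or if a joint passes its speed limit or range.

## Robot

A 6-joint arm with a two-finger parallel gripper is mounted at the origin on the work surface. World frame = base frame: x ahead of the robot, y to its left, z up, the work surface at z = 0. Lengths are in m, angles in rad, forces in N, time in s.
With the tool pointing down it reaches from about 0.25 to 0.8 m from the base axis. Payload 8.5 kg.
Tool frame: the origin (TCP) lies midway between the tips of the shut fingers; the grasp point (between the pads) lies 19 mm behind it; z points along the fingers, x is the direction in which the jaws open and shut, and the axes are right-handed (so a half turn about z gives the same grasp; the last joint's range is limited). The gripper opens to 85 mm and grips with 20 to 120 N. Pads are 22 mm wide; open, the fingers measure 114 mm over their backs; the gripper's body (76 mm by 85 mm) begins 54 mm behind the grasp point. The pads swing forward as they close: fully open they stand 13 mm farther back than shut.
Start: joints at [1.337, 0.238, -0.013, 1.319, 0, 1.571], TCP at [0.122, 0.511, 0.231] pointing down, gripper open.
Joint ranges: [-2.66, 2.66], [-1.03, 1.9], [-1.14, 1.46], [-1.82, 2.27], [-1.45, 1.34], [-3.14, 3.14]. Speed limits (rad/s): [2.22, 2.22, 2.79, 3.14, 3.14, 3.14].

## Interface

Orientations are given as [roll, pitch, yaw] about the fixed x, y, z axes, in that order (R = Rz(yaw) Ry(pitch) Rx(roll)).
In Python, from bench import manip, optics, job gives the robot as it stands.
- The arm moves only by the tool carry_out, never from a script. Its argument "targets" is a list of rows, each a list of 2 entries, a list of its own where there are three numbers: the shift along the tool's x, y, z in cm, then the turn, a rotation vector about the tool's x, y, z in rad. In form: [[[tx, ty, tz], [ax, ay, az]], ...]. A call has 1 to 10 rows; each row is the pose to reach, as a shift and turn from the pose commanded when the call began, along the tool's axes at that moment; what a row does not reach only later rows make up. A row lasts 1/10 s, in which the tool goes at most 50 mm and 8.59 degrees, less where a joint would pass 70% of its speed; a pose out of reach is approached as far as the arm can. A call with a gripper value outside its range is refused whole. "claw" is the closure, from 0 (fully open) to 1 (shut), set as the call begins (left out, the last holds). The fingers move at their own pace and stop on an object; "newtons" is the grip in N (left out, the last holds). Time passes only in rows, so rows that repeat a pose let the fingers close. It gives the time, the measured TCP pose, the force and the opening at its end, in the units of the state.
- manip.get_state(): the state, without advancing time (a new reading comes with each control period).
- optics.grab_frame(name): name is "side" or "top" or "wrist"; returns a dict with "frame" (400x640x3 uint8, red, green, blue), "intrinsics" (3x3 intrinsics, pixels), "k1" (the pictures are not rectified: a ray, as slopes to the right and down, at radius r is drawn at 1 + k1 r^2 times it, then the intrinsics apply), "pose" (4x4, takes a point from camera to world coordinates); the wrist camera has in their place "mount" (4x4, takes a point from camera to tool coordinates, whose origin is the TCP and whose axes are the tool frame's). Camera axes: x right, y up, looking along -z (the intrinsics and any distortion apply to the point x, -y, -z); pixel columns grow to the right and rows downward; lengths in m; the calibration is good to about 2 mm. A picture is of the moment at which its call begins: read the wrist's pose just before it. There is no depth.
- job.close_job(): hands the job in, once; it reports no verdict.
The state is a dict: "clock": time; "q": joint angles; "qvel": joint speeds; "tau": joint torques, N m; "position": TCP position; "orientation": TCP orientation; "wrist_force": force on the tool from outside, world axes, zero at the start; "wrist_torque": the same for the moment, N m; "grip_width": finger opening in m.
Only numpy, scipy, OpenCV 4.12 (cv2) and the standard library are available. Lean on these libraries where they do the work, as an engineer would, in place of code of your own. Each camera call takes 0.05 s, during which the arm holds its last target.

## Working session

There is one attempt and no reset: what is moved stays moved. The work goes in short steps, Python scripts to look and compute and a tool call to move; the robot and the scene stay as the last step left them, time stands still between calls to the robot, and variables do not carry over. Pictures are saved under pics/ and viewed, and the job is handed in when it is done.

Besides the shell and the picture viewer there is one more tool, called after "Call:" as name(argument=value, ...) on one line, values as JSON. carry_out: Moves the arm, as the interface text tells. Its arguments: {"type":"object","properties":{"targets":{"type":"array","items":{"type":"array"}},"claw":{"type":"number"},"newtons":{"type":"number"}},"required":["targets"]}

```bash
mkdir -p pics; ls; cat > h.py <<'E'
import numpy as np, cv2, json, os
from scipy.spatial.transform import Rotation as R
from bench import manip, optics, job
def snap(name,fn):
    s=manip.get_state(); f=optics.grab_frame(name)
    im=f['frame']; cv2.imwrite(f'pics/{fn}.png',im[:,:,::-1])
    K=np.array(f['intrinsics']);k1=f['k1']
    if 'pose' in f: T=np.array(f['pose'])
    else:
        T=np.eye(4);T[:3,:3]=R.from_euler('xyz',s['orientation']).as_matrix();T[:3,3]=s['position'];T=T@np.array(f['mount'])
    np.savez(f'pics/{fn}.npz',im=im,K=K,k1=k1,T=T)
    return s
def load(fn):
    return np.load(f'pics/{fn}.npz')
def ray(c,uv):
    K=c['K'];k1=float(c['k1'])
    p=cv2.undistortPoints(np.array(uv,float).reshape(-1,1,2),K,np.array([k1,0,0,0.])).reshape(-1,2)
    d=np.c_[p[:,0],-p[:,1],-np.ones(len(p))]@c['T'][:3,:3].T
    return c['T'][:3,3],d
def onz(c,uv,z):
    o,d=ray(c,uv); return o+d*((z-o[2])/d[:,2])[:,None]
def proj(c,P):
    q=(np.atleast_2d(P)-c['T'][:3,3])@c['T'][:3,:3]
    x=q[:,0]/-q[:,2];y=-q[:,1]/-q[:,2];r=1+float(c['k1'])*(x*x+y*y)
    K=c['K'];return np.c_[K[0,0]*x*r+K[0,2],K[1,1]*y*r+K[1,2]]
E
python3 - <<'E'
from h import *
for n in ['side','top','wrist']:
    s=snap(n,n+'0'); c=load(n+'0'); print(n,c['T'].round(3).tolist(),c['K'].tolist(),c['k1'])
print(s)
E
```

```text
pics
side [[-0.968, 0.14, -0.21, 0.322], [-0.251, -0.466, 0.848, 0.891], [0.021, 0.873, 0.486, 0.574], [0.0, 0.0, 0.0, 1.0]] [[450.28996556912654, 0.0, 318.6136416714281], [0.0, 450.28996556912654, 204.59024381643053], [0.0, 0.0, 1.0]] -0.04195424685485135
top [[0.026, 0.974, -0.227, 0.267], [-1.0, 0.024, -0.011, -0.002], [-0.005, 0.227, 0.974, 1.268], [0.0, 0.0, 0.0, 1.0]] [[412.60487295223294, 0.0, 325.14605110269275], [0.0, 412.60487295223294, 204.5996923859564], [0.0, 0.0, 1.0]] -0.09842275237941812
wrist [[0.233, -0.934, -0.272, 0.053], [0.972, 0.224, 0.066, 0.526], [-0.001, -0.28, 0.96, 0.374], [0.0, 0.0, 0.0, 1.0]] [[312.84737113690153, 0.0, 324.040502865586], [0.0, 312.84737113690153, 201.221933281209], [0.0, 0.0, 1.0]] -0.06151397251255661
{'clock': 0.1, 'q': array([ 1.33699117e+00,  2.38729887e-01, -1.41441397e-02,  1.31921076e+00,
       -9.69404161e-06,  1.57084356e+00]), 'qvel': array([-0.00068279, -0.00193926,  0.00077123,  0.00218261,  0.00117466,
        0.00032595]), 'tau': array([ 7.05851908e-04, -5.39719498e+01,  3.47000313e+01,  1.34390991e-02,
        6.38138476e-05,  8.86015016e-06]), 'position': array([0.12155071, 0.51035977, 0.23074719]), 'orientation': array([3.14158290e+00, 1.28845982e-03, 1.33694394e+00]), 'wrist_force': array([-0.30212639,  0.00983171, -0.53369739]), 'wrist_torque': array([-0.02273532, -0.0110313 ,  0.04441807]), 'grip_width': 0.08517924664781948}
```

View pics/top0.png

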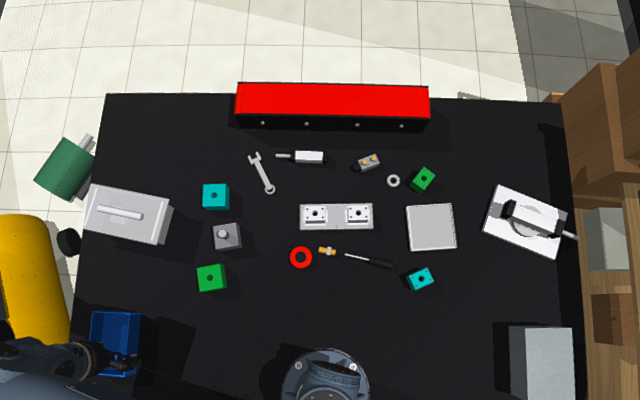

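View pics/side0.png

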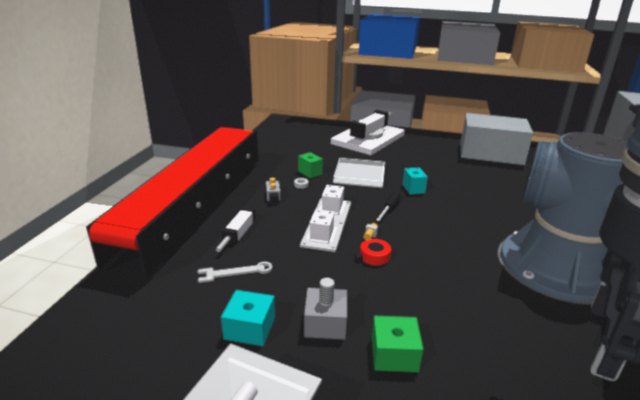

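View pics/wrist0.png

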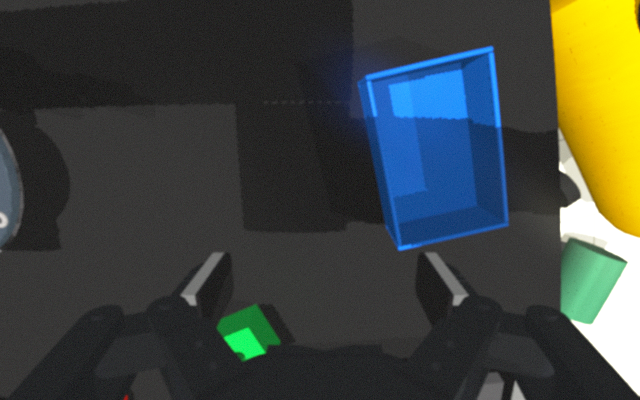

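The top view shows the gauge stand near (226,236), the two blocks near (315,214) and (358,214), and the tray near (431,227). The side view shows the gauge near (326,288). Next I'll zoom in.

```bash
python3 - <<'E'
from h import *
c=load('top0');im=c['im'][:,:,::-1]
a=cv2.resize(im[195:275,195:295],None,fx=8,fy=6 and 8*1.0,interpolation=cv2.INTER_CUBIC)[:600]
cv2.imwrite('pics/t_st.png',a[:600])
cv2.imwrite('pics/t_fx.png',cv2.resize(im[195:260,290:390],None,fx=8,fy=8,interpolation=cv2.INTER_CUBIC))
c=load('side0');im=c['im'][:,:,::-1]
cv2.imwrite('pics/s_fx.png',cv2.resize(im[175:255,290:390],None,fx=7,fy=7,interpolation=cv2.INTER_CUBIC))
t=load('top0')
print(onz(t,[[223,234]],.09),onz(t,[[315,213],[357.5,213]],.056),onz(t,[[431,227]],.02))
E
```

```text
[[0.44642853 0.30583059 0.09      ]] [[ 0.52275616  0.04153106  0.056     ]
 [ 0.52591663 -0.08602231  0.056     ]] [[ 0.49497446 -0.31595268  0.02      ]]
```

View pics/t_st.png

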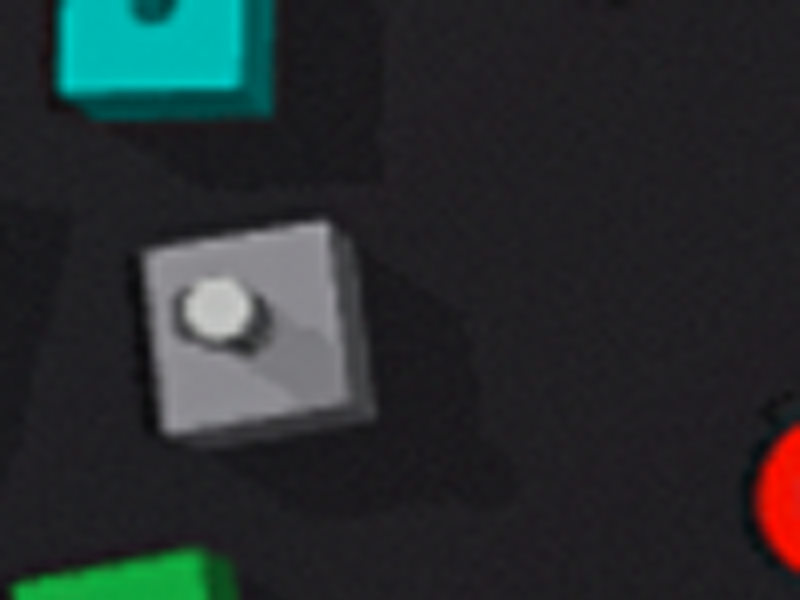

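View pics/t_fx.png

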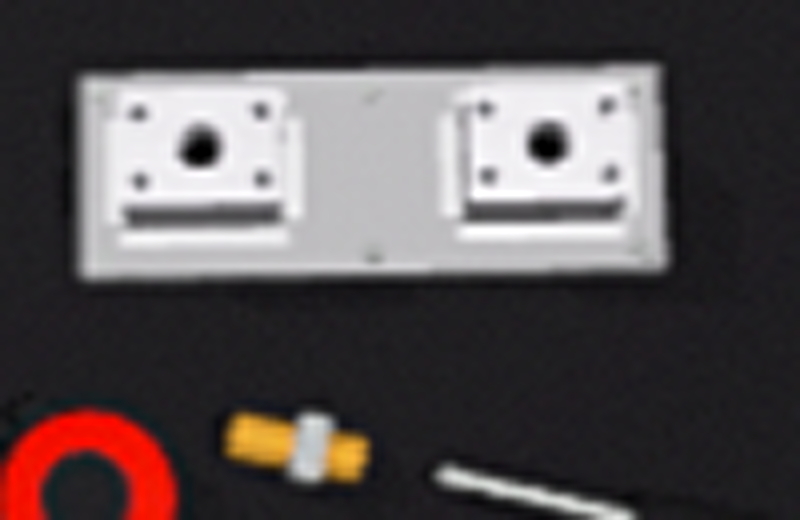

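View pics/s_fx.png

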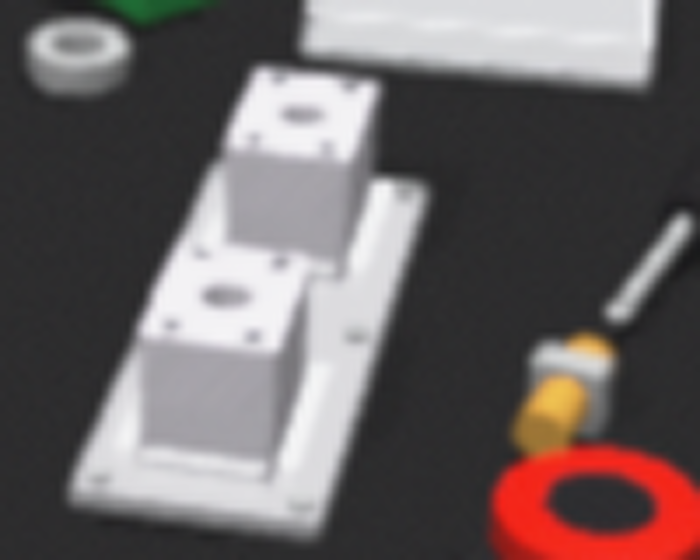

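```bash
cat >> h.py <<'E'
def plan(target,yaw,s=None,cmd=None):
    s=s or manip.get_state()
    p=np.array(s['position']) ; Rm=R.from_euler('xyz',s['orientation'])
    Rt=R.from_euler('xyz',[np.pi,0,yaw])
    print('t',round(s['clock'],2),'pos',np.round(s['position'],4),'rpy',np.round(s['orientation'],4),'F',np.round(s['wrist_force'],1),'w',round(s['grip_width'],4))
    print('shift cm',np.round(Rm.inv().apply(np.array(target)-p)*100,2),'rot',np.round((Rm.inv()*Rt).as_rotvec(),3))
E
python3 - <<'E'
from h import *
c=load('wrist0');s=manip.get_state()
print(proj(c,s['position']),proj(c,np.array(s['position'])-[0,0,.045]))
plan([.43,.306,.21],.025)
E
```

```text
[[325.10261324 256.09283726]] [[324.93205518 224.70221088]]
t 0.15 pos [0.1216 0.5104 0.2308] rpy [3.1416e+00 1.1000e-03 1.3370e+00] F [ 0.1 -0.   0.8] w 0.0855
shift cm [-12.74  34.74   2.1 ] rot [1.000e-03 1.000e-03 1.312e+00]
```

Call:
carry_out(targets=[[[-12.7,34.7,2.1],[0,0,1.312]],[[-12.7,34.7,2.1],[0,0,1.312]],[[-12.7,34.7,2.1],[0,0,1.312]],[[-12.7,34.7,2.1],[0,0,1.312]],[[-12.7,34.7,2.1],[0,0,1.312]],[[-12.7,34.7,2.1],[0,0,1.312]],[[-12.7,34.7,2.1],[0,0,1.312]],[[-12.7,34.7,2.1],[0,0,1.312]],[[-12.7,34.7,2.1],[0,0,1.312]],[[-12.7,34.7,2.1],[0,0,1.312]]], claw=0)

```text
clock: 1.15
position: [0.4302, 0.3059, 0.2098]
orientation: [3.141, 0.001, 0.022]
wrist_force: [0.0, 0.3, -0.7]
grip_width: 0.0855
```

```bash
python3 - <<'E'
from h import *
s=snap('wrist','w1');plan([.446,.306,.21],.025)
c=load('w1');print(proj(c,[[.446,.306,.094],[.446,.306,.05]]))
E
```

```text
t 1.2 pos [0.4298 0.3064 0.21  ] rpy [3.1411e+00 7.0000e-04 2.6700e-02] F [ 0.9  0.4 -0.3] w 0.0852
shift cm [ 1.62  0.08 -0.  ] rot [0.    0.001 0.002]
[[342.17230994 195.9894308 ]
 [339.7313776  184.31598284]]
```

View pics/w1.png

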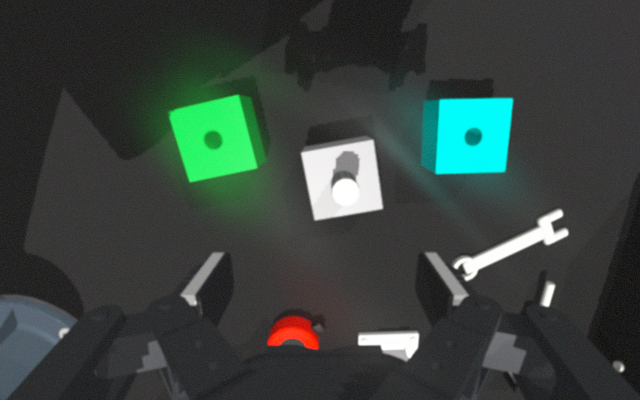

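```bash
python3 - <<'E'
from h import *
c=load('w1');im=c['im']
m=(im.min(2)>235).astype(np.uint8);m[:160]=0;m[225:]=0;m[:,:325]=0;m[:,365:]=0
n,l,st,ce=cv2.connectedComponentsWithStats(m)
for i in range(1,n):
  if st[i,4]>50: print(st[i],ce[i],onz(c,[ce[i]],.094))
cv2.imwrite('pics/w1z.png',cv2.resize(im[130:230,290:400,::-1],None,fx=6,fy=6,interpolation=cv2.INTER_CUBIC))
E
```

```text
[325 160  10  26 168] [328.19642857 169.76190476] [[0.43346107 0.32856143 0.094     ]]
[ 332  160   33   55 1032] [350.34302326 193.75193798] [[0.45293552 0.30812903 0.094     ]]
```

View pics/w1z.png

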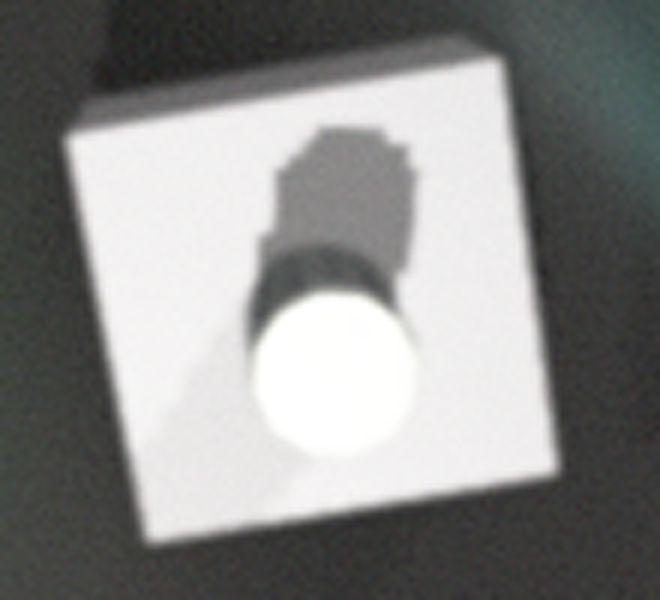

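The handle's top disc is centred at about (345.3, 192). The stand's top corners also give a cross-check.

```bash
python3 - <<'E'
from h import *
c=load('w1')
print(onz(c,[[290+333/6-.4,130+374/6-.4]],.094))
P=onz(c,np.array([[68,133],[503,58],[560,468],[147,543]])/6+[289.6,129.6],.05);print(P,P.mean(0))
t=load('top0');print(onz(t,[[195+218/8-.4,195+309/8-.4]],.094), onz(t,np.array([[142,250],[330,222],[350,402],[165,435]])/8+[194.6,194.6],.05).mean(0))
E
```

```text
[[0.44837668 0.30964698 0.094     ]]
[[0.40742762 0.33752841 0.05      ]
 [0.47682656 0.35093715 0.05      ]
 [0.4908074  0.2826278  0.05      ]
 [0.42093998 0.2677733  0.05      ]] [0.44900039 0.30971667 0.05      ]
[[0.44798897 0.30834152 0.094     ]] [0.44835956 0.30860094 0.05      ]
```

Call:
carry_out(targets=[[[1.88,-0.24,3],[0,0,0]],[[1.88,-0.24,7],[0,0,0]],[[1.88,-0.24,11],[0,0,0]],[[1.88,-0.24,13.5],[0,0,0]],[[1.88,-0.24,15.2],[0,0,0]],[[1.88,-0.24,15.4],[0,0,0]],[[1.88,-0.24,15.4],[0,0,0]]])

```text
clock: 1.9
position: [0.448, 0.31, 0.0564]
orientation: [3.141, 0.0, 0.028]
wrist_force: [1.0, 0.3, 0.5]
grip_width: 0.0853
```

```bash
python3 - <<'E'
from h import *
s=snap('wrist','w2');plan([.4485,.3093,.056],.025)
E
```

```text
t 1.95 pos [0.4486 0.3102 0.0571] rpy [-3.1412e+00 -7.0000e-04  2.7200e-02] F [0.4 1.6 0.8] w 0.0856
shift cm [-0.01  0.09  0.11] rot [-0.    -0.001  0.002]
```

View pics/w2.png

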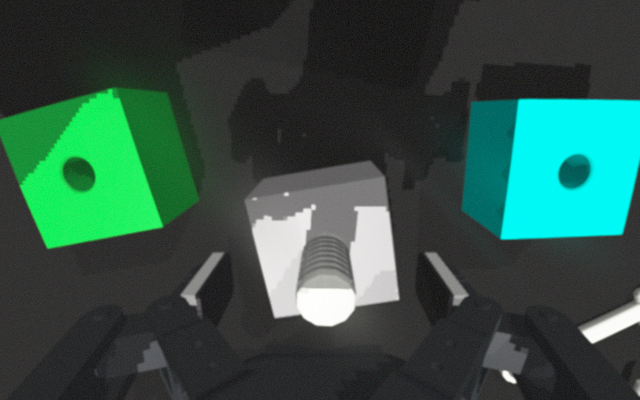

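The handle sits centred between the fingers at about (326,300). Closing.

Call:
carry_out(targets=[[[0,0.05,0],[0,0,0]],[[0,0.05,0],[0,0,0]],[[0,0.05,0],[0,0,0]],[[0,0.05,0],[0,0,0]],[[0,0.05,0],[0,0,0]],[[0,0.05,0],[0,0,0]],[[0,0.05,0],[0,0,0]],[[0,0.05,0],[0,0,0]]], claw=1, newtons=40)

```text
clock: 2.75
position: [0.4487, 0.3092, 0.0567]
orientation: [-3.141, -0.0, 0.025]
wrist_force: [-1.1, -0.2, 5.4]
grip_width: 0.0232
```

Call:
carry_out(targets=[[[0,0,-0.6],[0,0,0]],[[0,0,-2],[0,0,0]],[[0,0,-4],[0,0,0]],[[0,0,-6.5],[0,0,0]],[[0.3,1,-9.3],[0,0,0]],[[1,4,-9.3],[0,0,0]],[[2,8,-9.3],[0,0,0]],[[3,12,-9.3],[0,0,0]],[[4,16,-9.3],[0,0,0]],[[5,20,-9.3],[0,0,0]]])

```text
clock: 3.75
position: [0.5036, 0.1089, 0.1495]
orientation: [3.141, 0.0, 0.025]
wrist_force: [0.9, 0.9, -1.3]
grip_width: 0.0229
```

Call:
carry_out(targets=[[[1,4,0],[0,0,0]],[[1.7,6.2,0],[0,0,0]],[[1.7,6.4,0],[0,0,0]],[[1.7,6.4,0],[0,0,0]],[[1.7,6.4,0],[0,0,0]]])

```text
clock: 4.25
position: [0.5217, 0.0475, 0.1493]
orientation: [-3.141, 0.0, 0.025]
wrist_force: [-0.4, -0.3, -1.8]
grip_width: 0.0231
```

```bash
python3 - <<'E'
from h import *
s=snap('wrist','w3');snap('side','s3');plan([.5228,.0415,.14],.025)
c=load('w3');s=manip.get_state();p=np.array(s['position']);print(proj(c,[p-[0,0,.042],[.5228,.0415,.056],[.5259,-.0860,.056]]))
E
```

```text
t 4.35 pos [0.5218 0.0478 0.1493] rpy [-3.1416e+00  2.0000e-04  2.6400e-02] F [-0.1 -0.5 -0.9] w 0.0232
shift cm [0.09 0.64 0.93] rot [-0.     0.     0.001]
[[323.65899217 226.01555645]
 [324.86346868 210.59855811]
 [324.82361754 342.37578465]]
```

View pics/w3.png

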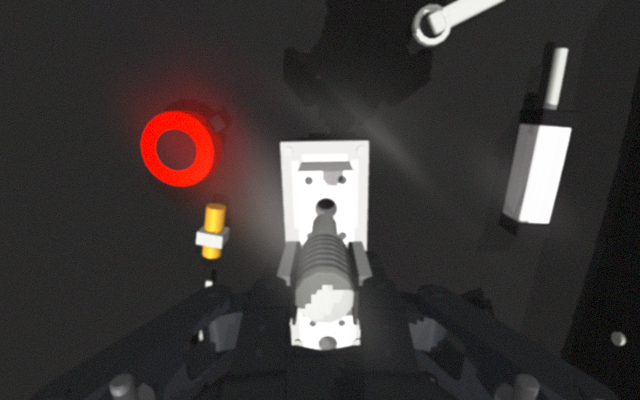

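View pics/s3.png

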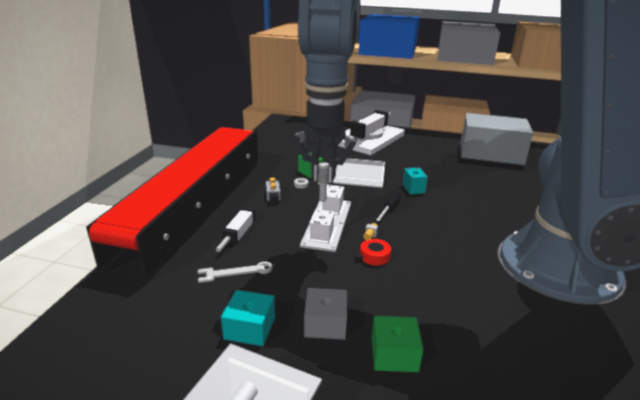

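```bash
python3 - <<'E'
from h import *
im=load('w3')['im']
cv2.imwrite('pics/w3z.png',cv2.resize(im[130:230,270:380,::-1],None,fx=6,fy=6,interpolation=cv2.INTER_CUBIC))
E
```

```text
(no output)
```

View pics/w3z.png

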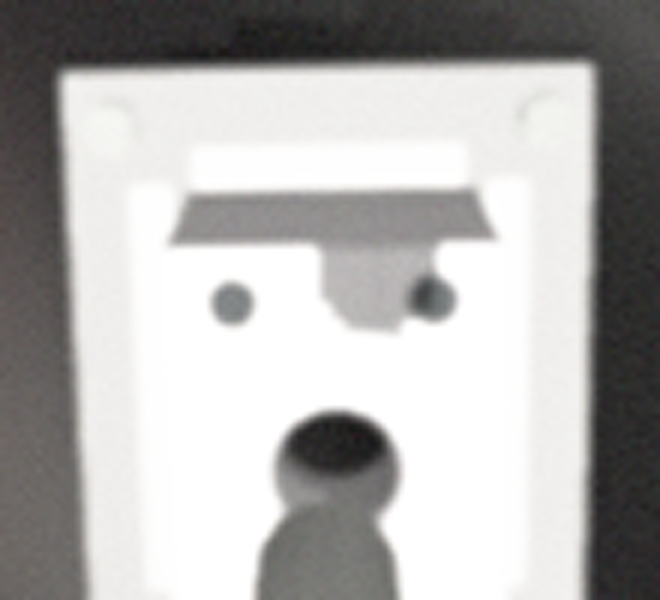

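```bash
python3 - <<'E'
from h import *
c=load('w3');b=onz(c,[[325.85,208.4]],.056);print(b)
p=np.array([.5218,.0478,.1493]);print(proj(c,[p-[0,0,.0487]]),onz(c,[[324.2,222.4]],.1006))
e=onz(c,np.array([[62,70],[595,65],[170,243],[497,240]])/6+[269.6,129.6],.006)
print(np.diff(e[:2],axis=0))
t=load('top0');print(onz(t,np.array([[200,147],[548,143]])/8+[289.6,194.6],.056))
plan([b[0,0],b[0,1],.117],.0264)
E
```

```text
[[0.5235374  0.04335036 0.056     ]]
[[323.73391435 222.41540667]] [[0.52210378 0.04781793 0.1006    ]]
[[0.08050771 0.00266661 0.        ]]
[[ 0.52280282  0.04273431  0.056     ]
 [ 0.52757243 -0.08781138  0.056     ]]
t 4.35 pos [0.5218 0.0478 0.1493] rpy [-3.1416e+00  2.0000e-04  2.6400e-02] F [-0.1 -0.5 -0.9] w 0.0232
shift cm [0.17 0.45 3.23] rot [-0.  0. -0.]
```

Call:
carry_out(targets=[[[0.14,0.45,1],[0,0,0]],[[0.14,0.45,2.5],[0,0,0]],[[0.14,0.45,3.2],[0,0,0]],[[0.14,0.45,3.2],[0,0,0]],[[0.14,0.45,3.2],[0,0,0]]])

```text
clock: 4.85
position: [0.5236, 0.0425, 0.1173]
orientation: [3.141, 0.0, 0.025]
wrist_force: [0.4, -0.2, -1.6]
grip_width: 0.0232
```

```bash
python3 - <<'E'
from h import *
s=snap('wrist','w4');plan([.5235,.0434,.117],.0264)
c=load('w4');p=s['position'];print(proj(c,[p-np.array([0,0,.0487]),[.5235,.04335,.056]]))
cv2.imwrite('pics/w4z.png',cv2.resize(c['im'][150:250,270:380,::-1],None,fx=6,fy=6,interpolation=cv2.INTER_CUBIC))
snap('side','s4');cv2.imwrite('pics/s4z.png',cv2.resize(load('s4')['im'][160:260,290:390,::-1],None,fx=6,fy=6,interpolation=cv2.INTER_CUBIC))
E
```

```text
t 4.9 pos [0.5238 0.0425 0.1176] rpy [ 3.1415e+00 -3.0000e-04  2.5300e-02] F [ 0.4  0.  -1.1] w 0.0231
shift cm [-0.03 -0.09  0.06] rot [ 0.    -0.    -0.001]
[[323.6394146  222.75916273]
 [323.58556841 215.33884478]]
```

View pics/w4z.png

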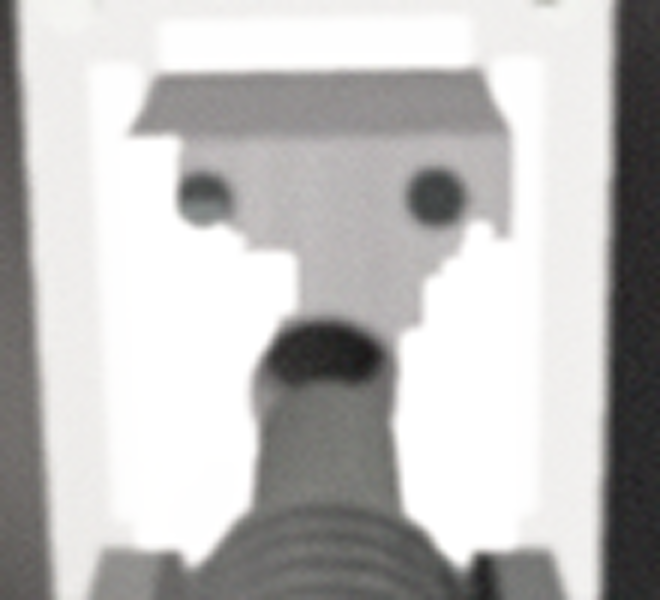

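View pics/s4z.png

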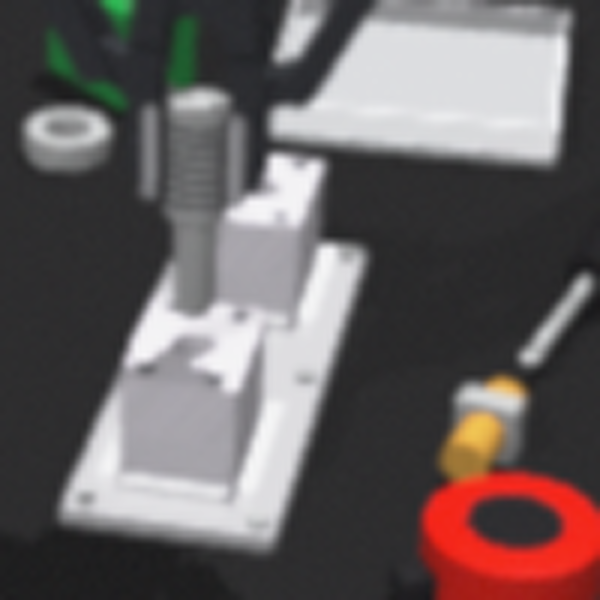

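Call:
carry_out(targets=[[[-0.01,-0.05,0.3],[0,0,0]],[[-0.01,-0.05,0.6],[0,0,0]],[[-0.01,-0.05,0.8],[0,0,0]],[[-0.01,-0.05,1.0],[0,0,0]],[[-0.01,-0.05,1.15],[0,0,0]],[[-0.01,-0.05,1.3],[0,0,0]],[[-0.01,-0.05,1.45],[0,0,0]],[[-0.01,-0.05,1.6],[0,0,0]],[[-0.01,-0.05,1.7],[0,0,0]],[[-0.01,-0.05,1.7],[0,0,0]]])

```text
clock: 5.95
position: [0.5234, 0.0429, 0.1002]
orientation: [3.141, 0.0, 0.025]
wrist_force: [0.2, -0.6, -2.1]
grip_width: 0.0229
```

```bash
python3 - <<'E'
from h import *
s=snap('wrist','w5');plan([.5237,.0434,.1],.0253); print(s['wrist_force'],s['wrist_torque'])
c=load('w5')
cv2.imwrite('pics/w5z.png',cv2.resize(c['im'][150:250,270:380,::-1],None,fx=6,fy=6,interpolation=cv2.INTER_CUBIC))
E
```

```text
t 6.0 pos [0.5235 0.0429 0.1003] rpy [3.1415e+00 1.0000e-04 2.5000e-02] F [ 0.7  1.  -1.7] w 0.0228
shift cm [ 0.03 -0.05  0.03] rot [ 0.  0. -0.]
[ 0.2054104  -0.55218435 -2.12124852] [-0.01928874 -0.00783185 -0.0412737 ]
```

View pics/w5z.png

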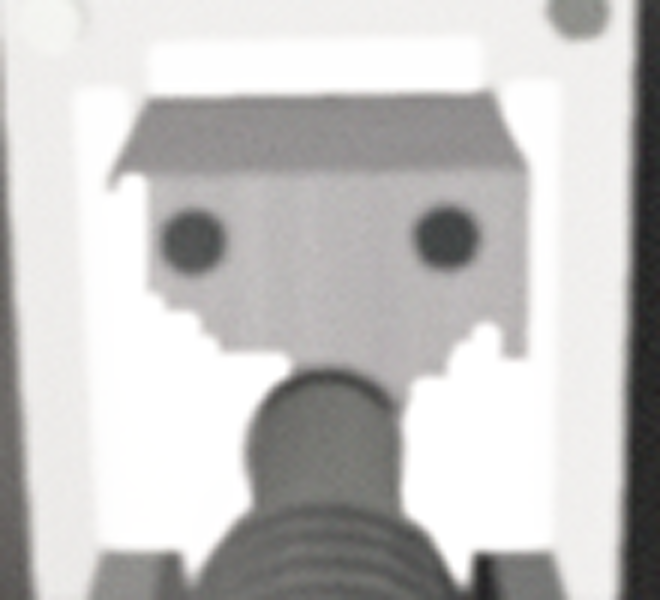

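Call:
carry_out(targets=[[[0,0,0.15],[0,0,0]],[[0,0,0.3],[0,0,0]],[[0,0,0.45],[0,0,0]],[[0,0,0.6],[0,0,0]],[[0,0,0.75],[0,0,0]],[[0,0,0.75],[0,0,0]]])

```text
clock: 6.6
position: [0.5233, 0.0429, 0.0925]
orientation: [3.141, 0.0, 0.025]
wrist_force: [-0.0, -0.5, -1.4]
grip_width: 0.0231
```

Call:
carry_out(targets=[[[0,0,0.15],[0,0,0]],[[0,0,0.3],[0,0,0]],[[0,0,0.45],[0,0,0]],[[0,0,0.6],[0,0,0]],[[0,0,0.75],[0,0,0]],[[0,0,0.9],[0,0,0]],[[0,0,1.05],[0,0,0]],[[0,0,1.15],[0,0,0]],[[0,0,1.15],[0,0,0]]])

```text
clock: 7.5
position: [0.5234, 0.0429, 0.0812]
orientation: [3.141, 0.0, 0.025]
wrist_force: [0.1, 0.1, -1.3]
grip_width: 0.0228
```

Call:
carry_out(targets=[[[0,0,0.05],[0,0,0]],[[0,0,0.1],[0,0,0]],[[0,0,0.15],[0,0,0]],[[0,0,0.2],[0,0,0]]])

```text
clock: 7.9
position: [0.5235, 0.0429, 0.0793]
orientation: [3.142, -0.0, 0.025]
wrist_force: [1.0, -1.3, -0.6]
grip_width: 0.0232
```

Call:
carry_out(targets=[[[0,0,0.05],[0,0,0]],[[0,0,0.1],[0,0,0]],[[0,0,0.1],[0,0,0]]])

```text
clock: 8.2
position: [0.5234, 0.0429, 0.0783]
orientation: [3.141, 0.0, 0.025]
wrist_force: [0.3, 0.3, -2.0]
grip_width: 0.0228
```

Call:
carry_out(targets=[[[0,0,0.05],[0,0,0]],[[0,0,0.1],[0,0,0]],[[0,0,0.1],[0,0,0]]])

```text
clock: 8.5
position: [0.5234, 0.0429, 0.0772]
orientation: [3.142, 0.0, 0.025]
wrist_force: [-1.0, 0.7, -1.2]
grip_width: 0.0232
```

Call:
carry_out(targets=[[[0,0,0.05],[0,0,0]],[[0,0,0.1],[0,0,0]],[[0,0,0.1],[0,0,0]]])

```text
clock: 8.8
position: [0.5234, 0.0429, 0.0762]
orientation: [3.142, 0.0, 0.025]
wrist_force: [-0.2, -0.4, -0.1]
grip_width: 0.0228
```

Call:
carry_out(targets=[[[0,0,0.1],[0,0,0]],[[0,0,0.2],[0,0,0]],[[0,0,0.3],[0,0,0]],[[0,0,0.3],[0,0,0]]])

```text
clock: 9.2
position: [0.5234, 0.0429, 0.0731]
orientation: [3.141, 0.0, 0.025]
wrist_force: [-0.6, -0.3, -1.4]
grip_width: 0.0233
```

```bash
python3 - <<'E'
from h import *
s=snap('wrist','w6');snap('side','s6');plan([.5237,.0434,.0647],.0253)
cv2.imwrite('pics/s6z.png',cv2.resize(load('s6')['im'][160:260,290:390,::-1],None,fx=6,fy=6,interpolation=cv2.INTER_CUBIC))
E
```

```text
t 9.3 pos [0.5235 0.0429 0.0733] rpy [3.1415e+00 1.0000e-04 2.5000e-02] F [-0.4 -0.7 -1. ] w 0.023
shift cm [ 0.03 -0.05  0.86] rot [ 0.  0. -0.]
```

View pics/s6z.png

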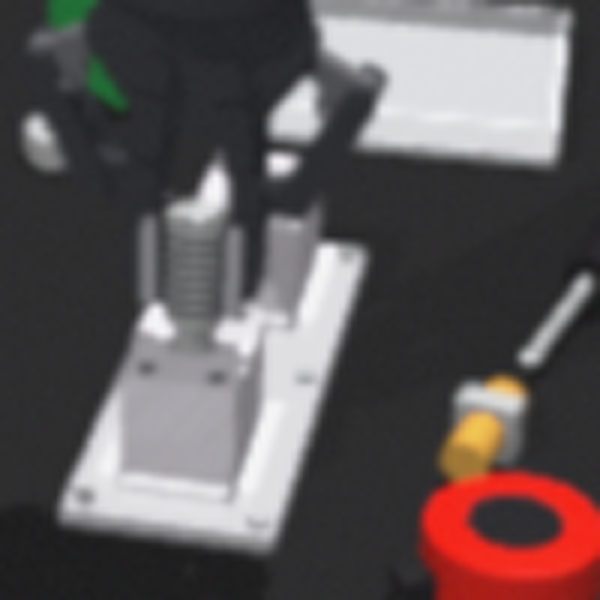

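It has gone past 31 mm without force, so this block seems to pass. I'll finish the depth check.

Call:
carry_out(targets=[[[0,0,0.15],[0,0,0]],[[0,0,0.3],[0,0,0]],[[0,0,0.45],[0,0,0]],[[0,0,0.6],[0,0,0]],[[0,0,0.75],[0,0,0]],[[0,0,0.85],[0,0,0]],[[0,0,0.85],[0,0,0]]])

```text
clock: 10.0
position: [0.5234, 0.0429, 0.0646]
orientation: [3.141, 0.0, 0.025]
wrist_force: [0.5, 0.5, -1.4]
grip_width: 0.0233
```

Call:
carry_out(targets=[[[0,0,0.05],[0,0,0]],[[0,0,0.1],[0,0,0]],[[0,0,0.1],[0,0,0]]])

```text
clock: 10.3
position: [0.5234, 0.0429, 0.0638]
orientation: [3.141, 0.0, 0.025]
wrist_force: [0.5, -0.3, -1.2]
grip_width: 0.0232
```

Call:
carry_out(targets=[[[0,0,0.05],[0,0,0]],[[0,0,0.1],[0,0,0]],[[0,0,0.1],[0,0,0]]])

```text
clock: 10.6
position: [0.5235, 0.0429, 0.0628]
orientation: [3.142, -0.0, 0.025]
wrist_force: [0.5, -0.4, -2.0]
grip_width: 0.0232
```

Call:
carry_out(targets=[[[0,0,-0.5],[0,0,0]],[[0,0,-1.2],[0,0,0]],[[0,0,-2.2],[0,0,0]],[[0,0,-3.4],[0,0,0]],[[0,0,-4.6],[0,0,0]],[[0,0,-6],[0,0,0]],[[0,0,-6.5],[0,0,0]],[[0.02,3,-6.5],[0,0,0]],[[0.07,7,-6.5],[0,0,0]],[[0.12,11,-6.5],[0,0,0]]])

```text
clock: 11.6
position: [0.5275, -0.0679, 0.1282]
orientation: [3.141, -0.001, 0.027]
wrist_force: [1.2, -0.8, -1.8]
grip_width: 0.0232
```

Call:
carry_out(targets=[[[0,1.8,0],[0,0,0]],[[0,2,0],[0,0,0]],[[0,2,0],[0,0,0]],[[0,2,0],[0,0,0]]])

```text
clock: 12.0
position: [0.5278, -0.0863, 0.1278]
orientation: [-3.141, 0.0, 0.026]
wrist_force: [0.5, -0.9, -0.4]
grip_width: 0.0232
```

```bash
python3 - <<'E'
from h import *
s=snap('wrist','w7');plan([.5281,-.0868,.117],.0253)
c=load('w7');p=s['position'];print(proj(c,[p-np.array([0,0,.0487]),[.5281,-.0868,.056]]))
cv2.imwrite('pics/w7z.png',cv2.resize(c['im'][150:250,270:380,::-1],None,fx=6,fy=6,interpolation=cv2.INTER_CUBIC))
snap('side','s7');cv2.imwrite('pics/s7z.png',cv2.resize(load('s7')['im'][160:260,290:390,::-1],None,fx=6,fy=6,interpolation=cv2.INTER_CUBIC))
E
```

```text
t 12.05 pos [ 0.5279 -0.0861  0.1279] rpy [-3.1414e+00  1.0000e-04  2.6000e-02] F [ 0.1  0.  -1.4] w 0.023
shift cm [0.02 0.07 1.09] rot [-0.     0.     0.001]
[[323.62948817 222.78228033]
 [324.02350132 212.40732097]]
```

View pics/w7z.png

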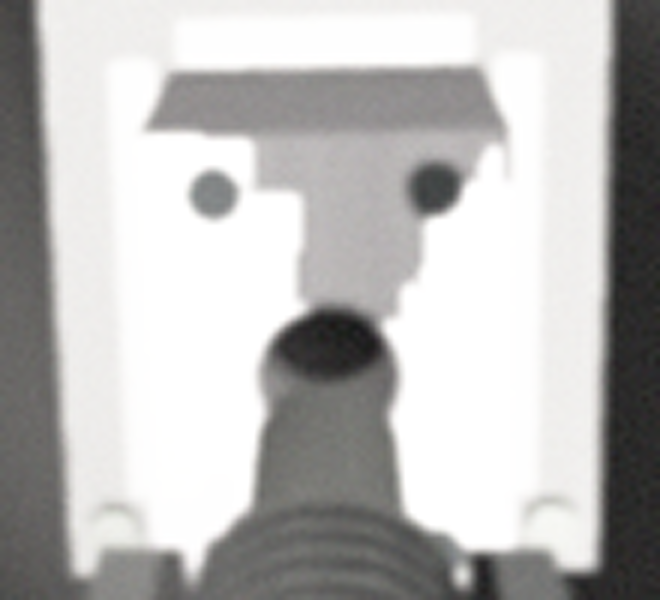

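View pics/s7z.png

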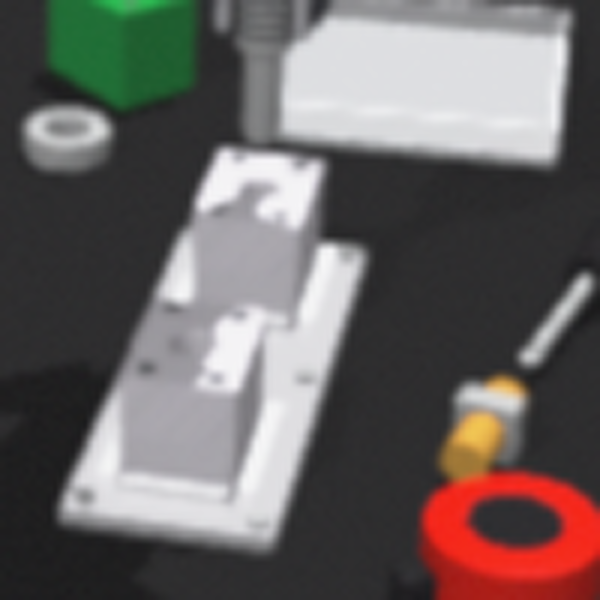

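Call:
carry_out(targets=[[[0.05,0.08,0.5],[0,0,0]],[[0.05,0.08,1.0],[0,0,0]],[[0.05,0.08,1.4],[0,0,0]],[[0.05,0.08,1.7],[0,0,0]],[[0.05,0.08,1.9],[0,0,0]],[[0.05,0.08,2.1],[0,0,0]],[[0.05,0.08,2.25],[0,0,0]],[[0.05,0.08,2.4],[0,0,0]],[[0.05,0.08,2.55],[0,0,0]],[[0.05,0.08,2.55],[0,0,0]]])

```text
clock: 13.1
position: [0.5283, -0.0878, 0.1022]
orientation: [3.142, 0.0, 0.025]
wrist_force: [-0.4, 0.4, -1.9]
grip_width: 0.0231
```

```bash
python3 - <<'E'
from h import *
s=snap('wrist','w8');plan([.5284,-.0870,.1],.0253)
c=load('w8')
cv2.imwrite('pics/w8z.png',cv2.resize(c['im'][150:250,270:380,::-1],None,fx=6,fy=6,interpolation=cv2.INTER_CUBIC))
E
```

```text
t 13.15 pos [ 0.5284 -0.0878  0.1023] rpy [3.1415e+00 1.0000e-04 2.5000e-02] F [ 0.4  0.8 -1. ] w 0.0234
shift cm [ 0.   -0.08  0.23] rot [ 0.  0. -0.]
```

View pics/w8z.png

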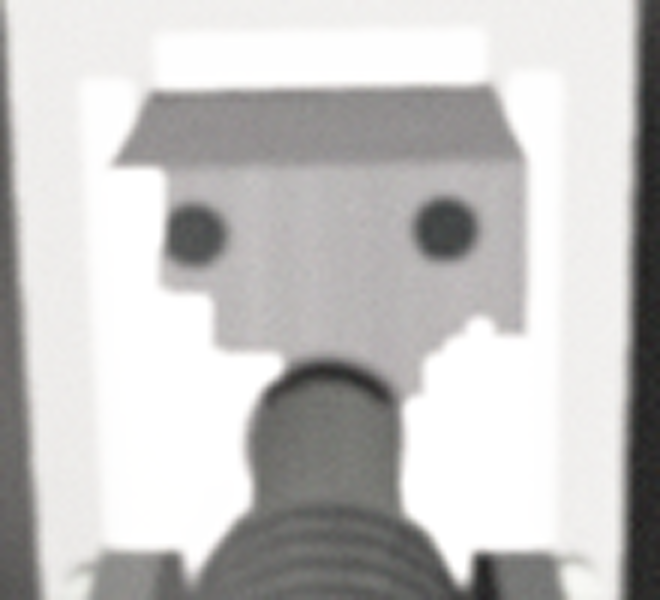

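Call:
carry_out(targets=[[[0,-0.04,0],[0,0,0]],[[0,-0.07,0.1],[0,0,0]],[[0,-0.07,0.25],[0,0,0]],[[0,-0.07,0.4],[0,0,0]],[[0,-0.07,0.55],[0,0,0]],[[0,-0.07,0.7],[0,0,0]],[[0,-0.07,0.7],[0,0,0]]])

```text
clock: 13.85
position: [0.5283, -0.0871, 0.0951]
orientation: [3.142, 0.0, 0.025]
wrist_force: [-1.1, 0.0, -1.1]
grip_width: 0.0231
```

Call:
carry_out(targets=[[[0,0,0.15],[0,0,0]],[[0,0,0.3],[0,0,0]],[[0,0,0.45],[0,0,0]],[[0,0,0.6],[0,0,0]],[[0,0,0.75],[0,0,0]],[[0,0,0.9],[0,0,0]],[[0,0,1.05],[0,0,0]],[[0,0,1.2],[0,0,0]],[[0,0,1.3],[0,0,0]],[[0,0,1.3],[0,0,0]]])

```text
clock: 14.85
position: [0.5283, -0.0871, 0.0822]
orientation: [3.142, 0.0, 0.025]
wrist_force: [0.3, -0.3, -0.8]
grip_width: 0.0231
```

Call:
carry_out(targets=[[[0,0,0.05],[0,0,0]],[[0,0,0.1],[0,0,0]],[[0,0,0.15],[0,0,0]],[[0,0,0.2],[0,0,0]],[[0,0,0.2],[0,0,0]]])

```text
clock: 15.35
position: [0.5284, -0.0871, 0.0802]
orientation: [3.142, 0.0, 0.025]
wrist_force: [-0.0, 0.5, -1.9]
grip_width: 0.0231
```

Call:
carry_out(targets=[[[0,0,0.05],[0,0,0]],[[0,0,0.1],[0,0,0]],[[0,0,0.1],[0,0,0]]])

```text
clock: 15.65
position: [0.5284, -0.0871, 0.0793]
orientation: [3.142, 0.0, 0.025]
wrist_force: [0.2, 0.5, -1.7]
grip_width: 0.023
```

Call:
carry_out(targets=[[[0,0,0.04],[0,0,0]],[[0,0,0.06],[0,0,0]],[[0,0,0.06],[0,0,0]]])

```text
clock: 15.95
position: [0.5284, -0.0871, 0.0788]
orientation: [3.141, -0.0, 0.025]
wrist_force: [-0.2, 1.0, -1.1]
grip_width: 0.0231
```

Call:
carry_out(targets=[[[0,0,0.03],[0,0,0]],[[0,0,0.05],[0,0,0]],[[0,0,0.05],[0,0,0]]])

```text
clock: 16.25
position: [0.5285, -0.0872, 0.0787]
orientation: [3.141, -0.0, 0.025]
wrist_force: [-2.2, -0.1, 5.1]
grip_width: 0.023
```

Call:
carry_out(targets=[[[0,0,0.03],[0,0,0]],[[0,0,0.05],[0,0,0]],[[0,0,0.05],[0,0,0]]])

```text
clock: 16.55
position: [0.5286, -0.0872, 0.0786]
orientation: [3.141, -0.001, 0.025]
wrist_force: [-2.9, 0.8, 9.0]
grip_width: 0.0232
```

Block 2 stops the gauge at 26 mm depth with only about 9 N, so block 2 is the reject. I'll withdraw and return to block 1.

Call:
carry_out(targets=[[[0,0,-0.3],[0,0,0]],[[0,0,-1],[0,0,0]],[[0,0,-2.2],[0,0,0]],[[0,0,-3.6],[0,0,0]],[[0,0,-5],[0,0,0]],[[0,0,-5.1],[0,0,0]],[[-0.05,-3.5,-5.1],[0,0,0]],[[-0.1,-7.5,-5.1],[0,0,0]],[[-0.15,-11,-5.1],[0,0,0]],[[-0.18,-13,-5.1],[0,0,0]]])

```text
clock: 17.55
position: [0.523, 0.0449, 0.1286]
orientation: [-3.141, 0.0, 0.026]
wrist_force: [1.1, -0.1, -2.3]
grip_width: 0.0228
```

Call:
carry_out(targets=[[[0,0,0],[0,0,0]],[[0,0,0],[0,0,0]],[[0,0,0],[0,0,0]]])

```text
clock: 17.85
position: [0.5234, 0.0421, 0.1286]
orientation: [3.141, 0.0, 0.024]
wrist_force: [-0.0, -0.3, -0.8]
grip_width: 0.0229
```

```bash
python3 - <<'E'
from h import *
s=snap('wrist','w9');plan([.5234,.0429,.1],.0253)
c=load('w9')
cv2.imwrite('pics/w9z.png',cv2.resize(c['im'][150:250,270:380,::-1],None,fx=6,fy=6,interpolation=cv2.INTER_CUBIC))
E
```

```text
t 17.9 pos [0.5234 0.042  0.1286] rpy [3.1413e+00 1.0000e-04 2.4000e-02] F [ 0.8 -0.4 -1.5] w 0.0227
shift cm [ 0.   -0.1   2.86] rot [ 0.     0.    -0.001]
```

View pics/w9z.png

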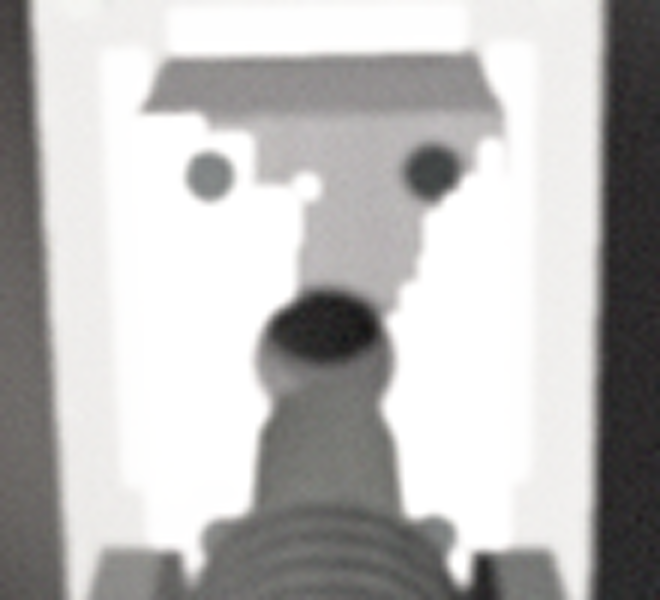

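Call:
carry_out(targets=[[[0,-0.09,0.5],[0,0,0]],[[0,-0.09,1.0],[0,0,0]],[[0,-0.09,1.4],[0,0,0]],[[0,-0.09,1.7],[0,0,0]],[[0,-0.09,1.85],[0,0,0]],[[0,-0.09,2.0],[0,0,0]],[[0,-0.09,2.0],[0,0,0]]])

```text
clock: 18.6
position: [0.5233, 0.0437, 0.1086]
orientation: [3.141, 0.0, 0.025]
wrist_force: [-0.4, 0.1, -1.0]
grip_width: 0.0231
```

Call:
carry_out(targets=[[[0.01,0.08,0],[0,0,0]],[[0.01,0.08,0.1],[0,0,0]],[[0.01,0.08,0.25],[0,0,0]],[[0.01,0.08,0.4],[0,0,0]],[[0.01,0.08,0.55],[0,0,0]],[[0.01,0.08,0.7],[0,0,0]],[[0.01,0.08,0.85],[0,0,0]],[[0.01,0.08,0.85],[0,0,0]]])

```text
clock: 19.4
position: [0.5233, 0.0429, 0.1]
orientation: [3.141, 0.0, 0.025]
wrist_force: [-0.5, 0.1, -0.9]
grip_width: 0.0235
```

```bash
python3 - <<'E'
from h import *
s=snap('wrist','w10');plan([.5234,.0429,.0627],.0253)
c=load('w10')
cv2.imwrite('pics/w10z.png',cv2.resize(c['im'][150:250,270:380,::-1],None,fx=6,fy=6,interpolation=cv2.INTER_CUBIC))
E
```

```text
t 19.45 pos [0.5234 0.0429 0.1001] rpy [3.1414e+00 3.0000e-04 2.5000e-02] F [ 1.1 -0.4 -1.1] w 0.0232
shift cm [ 0.   -0.    3.74] rot [ 0.  0. -0.]
```

View pics/w10z.png

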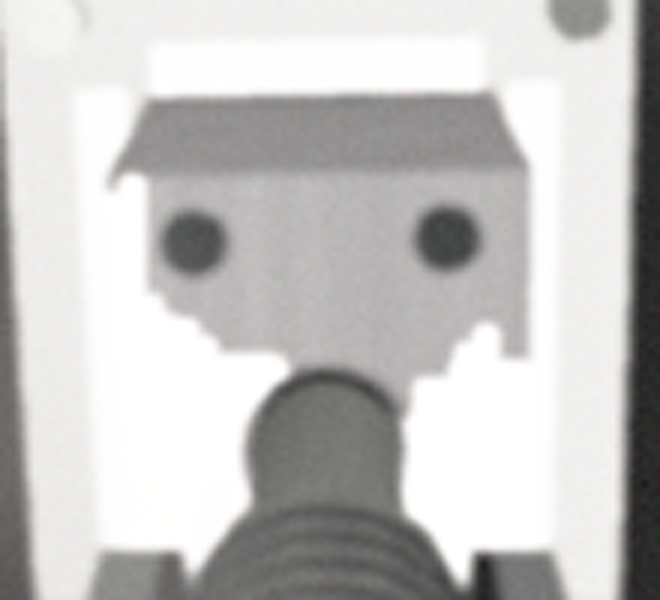

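The view and pose are the same as in the first insertion. I'll lower the gauge all the way home.

Call:
carry_out(targets=[[[0,0,0.15],[0,0,0]],[[0,0,0.3],[0,0,0]],[[0,0,0.45],[0,0,0]],[[0,0,0.6],[0,0,0]],[[0,0,0.75],[0,0,0]],[[0,0,0.9],[0,0,0]],[[0,0,1.05],[0,0,0]],[[0,0,1.2],[0,0,0]],[[0,0,1.35],[0,0,0]],[[0,0,1.5],[0,0,0]]])

```text
clock: 20.45
position: [0.5235, 0.0429, 0.0851]
orientation: [3.142, 0.0, 0.025]
wrist_force: [0.8, -0.7, -1.8]
grip_width: 0.0232
```

Call:
carry_out(targets=[[[0,0,0.15],[0,0,0]],[[0,0,0.3],[0,0,0]],[[0,0,0.45],[0,0,0]],[[0,0,0.6],[0,0,0]],[[0,0,0.75],[0,0,0]],[[0,0,0.9],[0,0,0]],[[0,0,1.05],[0,0,0]],[[0,0,1.2],[0,0,0]],[[0,0,1.35],[0,0,0]],[[0,0,1.5],[0,0,0]]])

```text
clock: 21.45
position: [0.5235, 0.0429, 0.0701]
orientation: [3.141, 0.0, 0.025]
wrist_force: [0.5, -0.2, -0.7]
grip_width: 0.0229
```

Call:
carry_out(targets=[[[0,0,0.15],[0,0,0]],[[0,0,0.3],[0,0,0]],[[0,0,0.45],[0,0,0]],[[0,0,0.6],[0,0,0]],[[0,0,0.65],[0,0,0]],[[0,0,0.65],[0,0,0]]])

```text
clock: 22.05
position: [0.5234, 0.0429, 0.0636]
orientation: [3.141, 0.0, 0.025]
wrist_force: [0.0, -0.7, -1.4]
grip_width: 0.0231
```

Call:
carry_out(targets=[[[0,0,0.04],[0,0,0]],[[0,0,0.08],[0,0,0]],[[0,0,0.08],[0,0,0]]])

```text
clock: 22.35
position: [0.5235, 0.0429, 0.0629]
orientation: [3.142, 0.0, 0.025]
wrist_force: [0.7, -0.2, -1.7]
grip_width: 0.0232
```

Call:
carry_out(targets=[[[0,0,0.02],[0,0,0]],[[0,0,0.04],[0,0,0]],[[0,0,0.04],[0,0,0]]])

```text
clock: 22.65
position: [0.5235, 0.0429, 0.0628]
orientation: [3.142, -0.0, 0.025]
wrist_force: [-0.7, -0.7, 2.7]
grip_width: 0.0234
```

Call:
carry_out(targets=[[[0,0,0.02],[0,0,0]],[[0,0,0.04],[0,0,0]],[[0,0,0.04],[0,0,0]]])

```text
clock: 22.95
position: [0.5236, 0.0429, 0.0627]
orientation: [3.142, -0.001, 0.025]
wrist_force: [-2.7, -0.6, 8.4]
grip_width: 0.0234
```

Home with contact at 8 N. Release.

Call:
carry_out(targets=[[[0,0,-0.04],[0,0,0]],[[0,0,-0.04],[0,0,0]],[[0,0,-0.04],[0,0,0]],[[0,0,-0.04],[0,0,0]],[[0,0,-0.04],[0,0,0]],[[0,0,-0.04],[0,0,0]],[[0,0,-0.04],[0,0,0]],[[0,0,-0.04],[0,0,0]]], claw=0)

```text
clock: 23.75
position: [0.5235, 0.0429, 0.0625]
orientation: [3.141, -0.0, 0.025]
wrist_force: [0.2, -0.0, 0.1]
grip_width: 0.0854
```

Call:
carry_out(targets=[[[0,0,-2],[0,0,0]],[[0,0,-5],[0,0,0]],[[0,0,-8],[0,0,0]],[[0.1,3,-9],[0,0,0]],[[0.1,7,-9],[0,0,0]],[[0.1,10,-9],[0,0,0]],[[0.15,12.5,-9],[0,0,0]],[[0.15,12.5,-9],[0,0,0]],[[0.15,12.5,-9],[0,0,0]]])

```text
clock: 24.65
position: [0.528, -0.0823, 0.1524]
orientation: [-3.141, 0.0, 0.024]
wrist_force: [-0.1, 0.3, -1.1]
grip_width: 0.0854
```

```bash
python3 - <<'E'
from h import *
s=snap('wrist','w11');snap('side','s11');plan([.5285,-.0865,.042],.033)
cv2.imwrite('pics/s11z.png',cv2.resize(load('s11')['im'][140:240,290:390,::-1],None,fx=6,fy=6,interpolation=cv2.INTER_CUBIC))
c=load('w11')
print(proj(c,[.5285,-.0865,.056]))
E
```

```text
t 24.75 pos [ 0.528  -0.0814  0.1524] rpy [-3.1414e+00  3.0000e-04  2.5400e-02] F [ 0.8 -0.1  1. ] w 0.085
shift cm [ 0.04  0.51 11.04] rot [-0.     0.    -0.008]
[[324.23783467 207.14397417]]
```

View pics/w11.png

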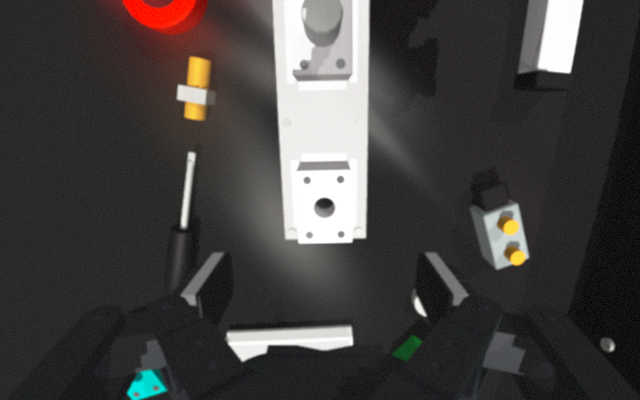

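View pics/s11z.png

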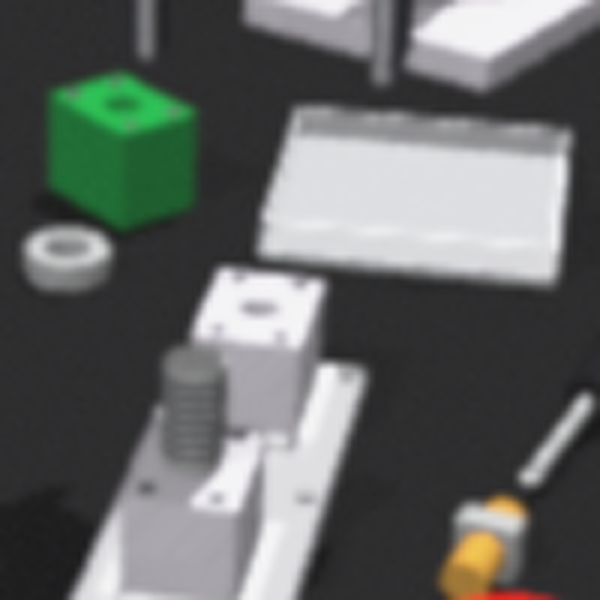

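The gauge stands home in block 1, and block 2's bore is at (324,208), as predicted. Now I'll grasp block 2.

Call:
carry_out(targets=[[[0.04,0.51,2],[0,0,-0.008]],[[0.04,0.51,5],[0,0,-0.008]],[[0.04,0.51,8],[0,0,-0.008]],[[0.04,0.51,10.5],[0,0,-0.008]],[[0.04,0.51,12.2],[0,0,-0.008]],[[0.04,0.51,13],[0,0,-0.008]],[[0.04,0.51,13],[0,0,-0.008]],[[0.04,0.51,13],[0,0,-0.008]]])

```text
clock: 25.55
position: [0.5291, -0.0868, 0.0232]
orientation: [3.141, -0.001, 0.034]
wrist_force: [-0.5, 0.3, 0.1]
grip_width: 0.0853
```

Call:
carry_out(targets=[[[0,0,0],[0,0,0]],[[0,0,0],[0,0,0]],[[0,0,0],[0,0,0]],[[0,0,0],[0,0,0]],[[0,0,0],[0,0,0]],[[0,0,0],[0,0,0]],[[0,0,0],[0,0,0]]], claw=1, newtons=50)

```text
clock: 26.25
position: [0.5291, -0.0872, 0.0233]
orientation: [3.141, -0.001, 0.033]
wrist_force: [-1.3, -0.2, 6.3]
grip_width: 0.0433
```

```bash
python3 - <<'E'
from h import *
plan([.5285,-.0865,.082],.033)
t=snap('top','t12');t=load('t12')
cv2.imwrite('pics/t12z.png',cv2.resize(t['im'][190:265,395:475,::-1],None,fx=8,fy=8,interpolation=cv2.INTER_CUBIC)[:600])
E
```

```text
t 26.25 pos [ 0.5291 -0.0872  0.0233] rpy [ 3.1414e+00 -1.3000e-03  3.3000e-02] F [-1.3 -0.2  6.3] w 0.0433
shift cm [-0.05 -0.07 -5.87] rot [ 0.    -0.001 -0.   ]
```

View pics/t12z.png

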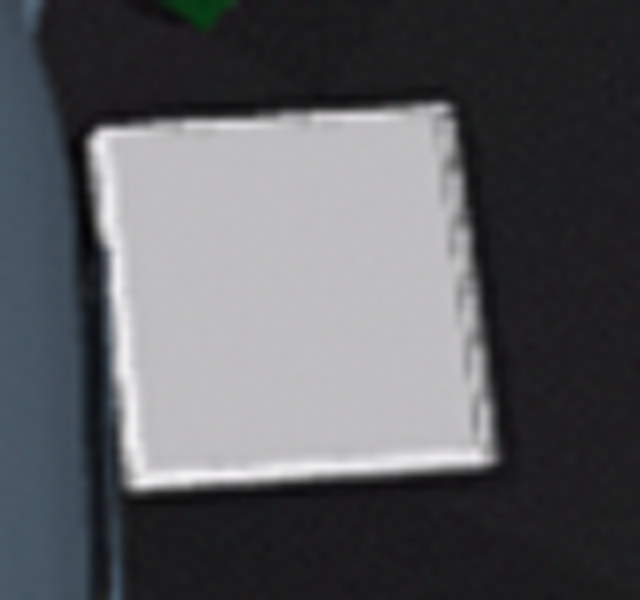

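```bash
python3 - <<'E'
from h import *
t=load('t12');uv=np.array([[88,130],[452,105],[498,465],[128,490]])/8+[394.6,189.6]
P=onz(t,uv,.02);print(P.round(4),P.mean(0))
for i in range(4):
  d=P[(i+1)%4]-P[i];print(np.linalg.norm(d),np.degrees(np.arctan2(d[1],d[0])))
E
```

```text
[[ 0.56   -0.2382  0.02  ]
 [ 0.5736 -0.3821  0.02  ]
 [ 0.4323 -0.3943  0.02  ]
 [ 0.4199 -0.2512  0.02  ]] [ 0.49645055 -0.31646897  0.02      ]
0.14458169996576564 -84.60470461789394
0.14180590473105054 -175.0895612561239
0.14359009963883204 94.94231714742718
0.14066576910960163 5.312239703627918
```

Call:
carry_out(targets=[[[0,0,-0.2],[0,0,0]],[[0,0,-0.5],[0,0,0]],[[0,0,-1],[0,0,0]],[[0,0,-1.6],[0,0,0]],[[0,0,-2.6],[0,0,0]],[[0,0,-4],[0,0,0]],[[0,0,-5.5],[0,0,0]],[[0,0,-5.8],[0,0,0]]])

```text
clock: 27.1
position: [0.5298, -0.0873, 0.0827]
orientation: [3.141, -0.003, 0.033]
wrist_force: [-0.3, -0.9, -3.1]
grip_width: 0.0432
```

```bash
python3 - <<'E'
from h import *
snap('side','s13')
cv2.imwrite('pics/s13z.png',cv2.resize(load('s13')['im'][120:260,280:420,::-1],None,fx=4,fy=4,interpolation=cv2.INTER_CUBIC))
plan([.495,-.316,.082],.08)
E
```

```text
t 27.15 pos [ 0.5296 -0.0873  0.0822] rpy [ 3.141e+00 -2.600e-03  3.300e-02] F [-0.3  0.2 -2.2] w 0.0433
shift cm [-4.210e+00  2.275e+01  2.000e-02] rot [ 0.001 -0.003 -0.047]
```

View pics/s13z.png

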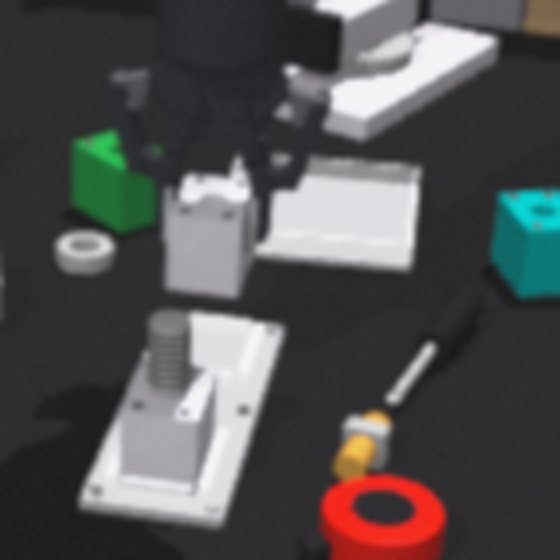

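Call:
carry_out(targets=[[[-0.4,2,0],[0,0,-0.005]],[[-0.9,5,0],[0,0,-0.012]],[[-1.6,9,0],[0,0,-0.022]],[[-2.3,13,0],[0,0,-0.032]],[[-3.1,17,0],[0,0,-0.042]],[[-3.7,20.5,0],[0,0,-0.05]],[[-4,22,0],[0,0,-0.057]],[[-4.1,22.7,0],[0,0,-0.057]],[[-4.1,22.7,0],[0,0,-0.057]],[[-4.1,22.7,0],[0,0,-0.057]]])

```text
clock: 28.15
position: [0.495, -0.3144, 0.0802]
orientation: [-3.141, 0.001, 0.09]
wrist_force: [0.6, 0.3, -2.6]
grip_width: 0.0433
```

Call:
carry_out(targets=[[[0,0,0.8],[0,0,0]],[[0,0,1.8],[0,0,0]],[[0,0,2.8],[0,0,0]],[[0,0,3.8],[0,0,0]],[[0,0,4.5],[0,0,0]],[[0,0,5],[0,0,0]],[[0,0,5.3],[0,0,0]],[[0,0,5.3],[0,0,0]]])

```text
clock: 28.95
position: [0.495, -0.3153, 0.0272]
orientation: [-3.141, 0.0, 0.09]
wrist_force: [0.2, -0.5, -2.6]
grip_width: 0.0431
```

```bash
python3 - <<'E'
from h import *
snap('side','s14');snap('top','t14')
cv2.imwrite('pics/s14z.png',cv2.resize(load('s14')['im'][100:240,280:420,::-1],None,fx=4,fy=4,interpolation=cv2.INTER_CUBIC))
plan([.496,-.316,.0213],.09)
E
```

```text
t 29.05 pos [ 0.4953 -0.3155  0.0278] rpy [ 3.1412e+00 -3.0000e-04  8.9900e-02] F [-0.1  0.4 -2.4] w 0.0435
shift cm [0.07 0.05 0.65] rot [ 0. -0. -0.]
```

View pics/s14z.png

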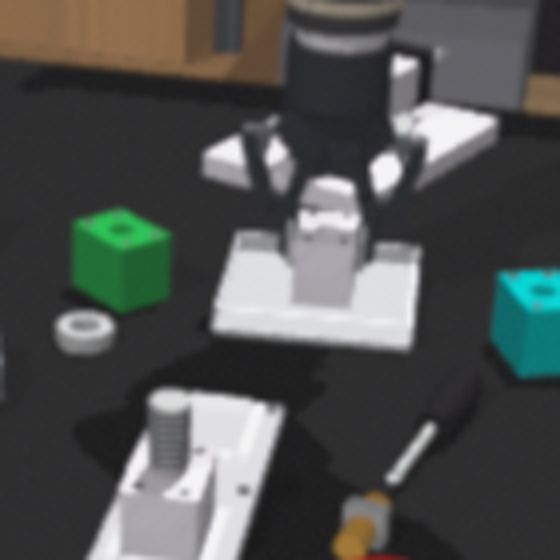

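Centred above the tray floor, about 6 mm to go. I'll lower it slowly.

Call:
carry_out(targets=[[[0,0,0.1],[0,0,0]],[[0,0,0.2],[0,0,0]],[[0,0,0.3],[0,0,0]],[[0,0,0.4],[0,0,0]],[[0,0,0.5],[0,0,0]],[[0,0,0.5],[0,0,0]]])

```text
clock: 29.65
position: [0.495, -0.3153, 0.0224]
orientation: [-3.141, 0.0, 0.09]
wrist_force: [0.1, 0.3, -3.0]
grip_width: 0.0437
```

Call:
carry_out(targets=[[[0,0,0.03],[0,0,0]],[[0,0,0.06],[0,0,0]],[[0,0,0.06],[0,0,0]]])

```text
clock: 29.95
position: [0.4951, -0.3154, 0.0219]
orientation: [3.142, 0.0, 0.09]
wrist_force: [-0.4, 0.2, -1.9]
grip_width: 0.0434
```

Call:
carry_out(targets=[[[0,0,0.03],[0,0,0]],[[0,0,0.06],[0,0,0]],[[0,0,0.06],[0,0,0]]])

```text
clock: 30.25
position: [0.4951, -0.3154, 0.0214]
orientation: [3.141, 0.0, 0.09]
wrist_force: [-0.1, 0.6, -2.1]
grip_width: 0.0436
```

Call:
carry_out(targets=[[[0,0,0.02],[0,0,0]],[[0,0,0.04],[0,0,0]],[[0,0,0.04],[0,0,0]]])

```text
clock: 30.55
position: [0.4951, -0.3154, 0.0213]
orientation: [3.141, -0.0, 0.09]
wrist_force: [-1.2, 1.9, 4.5]
grip_width: 0.0434
```

Contact. Release and retreat.

Call:
carry_out(targets=[[[0,0,0],[0,0,0]],[[0,0,0],[0,0,0]],[[0,0,0],[0,0,0]],[[0,0,0],[0,0,0]],[[0,0,0],[0,0,0]],[[0,0,0],[0,0,0]],[[0,0,0],[0,0,0]],[[0,0,0],[0,0,0]]], claw=0)

```text
clock: 31.35
position: [0.4951, -0.3154, 0.0209]
orientation: [3.141, 0.0, 0.09]
wrist_force: [-0.2, -0.8, -0.4]
grip_width: 0.0856
```

Call:
carry_out(targets=[[[0,0,-1],[0,0,0]],[[0,0,-3],[0,0,0]],[[0,0,-6],[0,0,0]],[[0,0,-10],[0,0,0]],[[0,0,-14],[0,0,0]],[[0,0,-17],[0,0,0]],[[-3,0,-18],[0,0,0]],[[-7,0,-18],[0,0,0]],[[-10,0,-18],[0,0,0]],[[-10,0,-18],[0,0,0]]])

```text
clock: 32.35
position: [0.3924, -0.3242, 0.2023]
orientation: [3.141, 0.0, 0.088]
wrist_force: [0.2, -0.5, -0.9]
grip_width: 0.0855
```

```bash
python3 - <<'E'
from h import *
snap('side','s15');snap('top','t15');plan([0,0,0],0)
cv2.imwrite('pics/s15z.png',cv2.resize(load('s15')['im'][130:270,270:420,::-1],None,fx=4,fy=4,interpolation=cv2.INTER_CUBIC))
cv2.imwrite('pics/t15z.png',cv2.resize(load('t15')['im'][140:300,190:470,::-1],None,fx=2.8,fy=2.8,interpolation=cv2.INTER_CUBIC))
E
```

```text
t 32.45 pos [ 0.3953 -0.3246  0.202 ] rpy [ 3.1405e+00 -1.2000e-03  8.8900e-02] F [ 0.9 -0.2  0. ] w 0.0852
shift cm [-36.52 -35.87  20.12] rot [ 0.001 -0.001  0.089]
```

View pics/s15z.png

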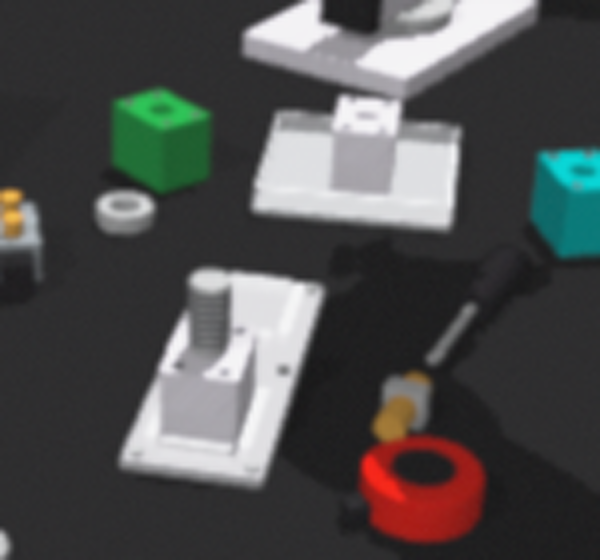

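View pics/t15z.png

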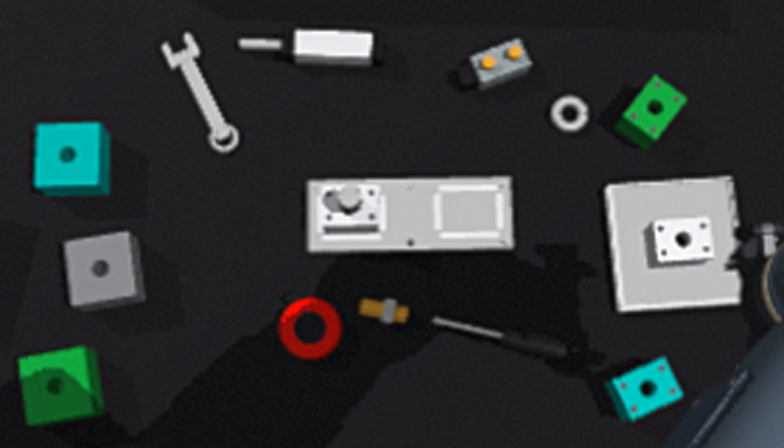

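All good: the gauge is home in block 1, block 2 stands upright in the tray, and the bystanders haven't moved. Handing in.

```bash
python3 -c "
from bench import job
print(job.close_job())"
```

```text
the job is handed in; nothing more can be done
None
```

I tried the gauge in both blocks, left it fully home in the one that passed, and set the other in the reject tray. I handed the job in at about 32.5 s.

- **Block that passed (at y ≈ +0.043, still in its pocket):** the gauge went the full 42 mm down with no resistance. After trying the other block I put it back here until the handle met the block's top, at about 8 N.
- **Block that stopped it (at y ≈ −0.087):** the pin stopped 26 mm down. I backed off at about 9 N, then put this block upright near the middle of the tray, where contact was about 5 N.

In the last side and top pictures the gauge stands home in its block and the rejected block stands upright in the tray. The other things look unmoved, and the gripper is clear of everything. No check failed. While hovering, the measured position drifted by up to about 1 mm, so I corrected it before each of the last two insertions.

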